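# Draw the polishing jig's locating pin and hold it

## Task

Free the polishing jig for a swap: first press the green release button on the yellow box fully down and let it come back up, then grip the red-headed locating pin and draw it straight up out of its post until its whole orange band shows, keeping its blue tail hidden in the post all the while. Finish still gripping the pin there, upright and still, not wedged sideways in its bore; leave the two black-headed pins home in their posts and everything else on the table where it is.

Things in the scene. Friction and masses are not known exactly. Their poses are not given: they have to be found in the camera images.
- polisher: fixed bench polishing machine, 260 x 250 mm, black body, aluminium deck 100 mm above the table; in the middle a round jig of black connector holders (within 60 mm of the centre, up to 162 mm above the table), around it three square steel posts, 40 x 40 mm, tops 176 mm above the table. Origin: centre of its underside, on the table, z up; control panel at its -x side
- post0 (a point): centre of the bore's mouth in the flat top of post 0 of the polisher, 176 mm above the table. The bore runs straight down, 17.4 mm wide (pins 16 mm, a snug fit). Any of the three pins may be in it
- post1 (a point): centre of the bore's mouth in the flat top of post 1 of the polisher, 176 mm above the table. The bore runs straight down, 17.4 mm wide (pins 16 mm, a snug fit). Any of the three pins may be in it
- post2 (a point): centre of the bore's mouth in the flat top of post 2 of the polisher, 176 mm above the table. The bore runs straight down, 17.4 mm wide (pins 16 mm, a snug fit). Any of the three pins may be in it
- red_pin: upright pin hanging in a post by its red head (cylinder, 28 mm wide, 36 mm high). Origin on its axis at the head's underside = post top, z up; steel shaft 16 mm wide runs 72 mm down: bare 0-18, orange band 18-30, bare 30-52, blue tail 52-72 mm. Raised 30 mm the orange is all out, at 52 mm the blue starts to show. 0.10 to 0.20 kg; only weight and bore friction hold it in
- black_pin_a: a pin to leave alone, as red_pin in shape, size and origin but with a black head
- black_pin_b: the other pin to leave alone, the same as black_pin_a
- button_box: fixed yellow control box, 90 x 75 x 50 mm high, origin at the centre of its underside on the table; the release button is on its top, at the middle
- release (a joint): travel of the green release button: 0 m when up, 0.006 m fully down; a spring returns it, about 5 N takes it fully down
- release_top (a point): centre of the top face of the green round push button (32 mm in diameter), 72 mm above the table when up; it stands 10 mm proud of its black collar and is pressed straight down
- water_a: loose plastic water bottle, 62 mm in diameter, 190 mm high, blue label; origin under its centre
- water_b: loose plastic water bottle, 62 mm in diameter, 200 mm high, green label; origin under its centre
- alcohol: loose white bottle with a yellow cap, 50 mm in diameter, 110 mm high; origin under its centre
- loupe: loose black inspection loupe, standing, 42 mm in diameter, 45 mm high; origin under its centre
- film_case: loose round clear case of polishing film, 120 mm in diameter, 22 mm high; origin under its centre
- screwdriver: loose screwdriver lying on the table beyond the yellow box, to its right; its x axis points from handle to tip

How it is judged:
By the outcome, as a careful person would: the job done as asked, in the order asked, and still so for the second after the job is handed in, while the arm keeps its last pose, push and grip.
It also fails if it takes over 48 s, if anything falls off the work surface, if the arm or the gripper's body presses on something with over 40 N, if the wrist force passes 120 N, or if a joint passes its speed limit or range.

## Robot

A 7-joint arm with a two-finger parallel gripper is mounted at the origin on the work surface. World frame = base frame: x ahead of the robot, y to its left, z up, the work surface at z = 0. Lengths are in m, angles in rad, forces in N, time in s.
With the tool pointing down it reaches from about 0.425 to 1.025 m from the base axis. Payload 3.6 kg.
Tool frame: the origin (TCP) lies at the very end of the fingers, on their centre line; the grasp point (between the pads) lies 19 mm behind it (ctrl.grip_point_offset is the distance from the TCP to the grasp point, in m); z points along the fingers, y is the line along which they close (so a half turn about z gives the same grasp; the last joint's range is limited). The gripper opens to 85 mm and grips with 20 to 120 N. Pads are 22 mm wide; open, the fingers measure 114 mm over their backs; the gripper's body (76 mm by 85 mm) begins 54 mm behind the grasp point. The pads swing forward as they close: fully open they stand 13 mm farther back than shut.
Start: joints at [-1.339, 0.591, 0.048, 1.609, -0.033, 0.943, -0.034], TCP at [0.231, 0.687, 0.231] pointing down, gripper open.
Joint ranges: [-2.69, 2.69], [-0.47, 2.24], [-1.27, 1.36], [0.19, 2.51], [-1.53, 4.68], [0.08, 2.07], [-3.09, 3.09]. Speed limits (rad/s): [2.57, 2.57, 3.14, 3.14, 3.14, 3.14, 3.14].

## Interface

Orientations are given as a unit quaternion [x, y, z, w].
In Python, from rig import ctrl gives the robot as it stands.
- The arm moves only by the shell command python3 drive.py 'ROWS' [OPENING] [FORCE]. ROWS is a JSON list of rows, 1 to 10 of them, each of 4 numbers: dx, dy, dz in m, then a turn about the tool's z in rad; each row shifts and turns the commanded pose from where the row before left it, along the tool's axes as they then stand; what a row does not reach is not made up. A row lasts 1/8 s, in which the tool goes at most 0.0625 m and 0.188 rad, less where a joint would pass 70% of its speed; a pose out of reach is approached as far as the arm can. OPENING is the finger opening in m, set as the command begins (- or left out keeps the last). The fingers move at their own pace and stop on an object; FORCE is the grip in N (left out, the last holds). Time passes only in rows, so rows that do not move let the fingers close. It prints the time, the measured TCP pose, the force, the opening and the grip force at its end.
- ctrl.observe(): the state, without advancing time (a new reading comes with each control period).
- ctrl.read_camera(name): name is "scene" or "side" or "wrist"; returns a dict with "frame" (480x640x3 uint8, red, green, blue), "fovy" (degrees; the focal length in pixels is half the picture's height over the tangent of half this angle, whatever the lens; pixels are square), "cx", "cy" (the principal point, pixels), "rvec" (rotation vector, rad) and "tvec" (3), from world to camera coordinates, as OpenCV has them; the wrist camera has in their place "mount" (4x4, takes a point from camera to tool coordinates, whose origin is the TCP and whose axes are the flange's). Camera axes: x right, y down, z forward; pixel columns grow to the right and rows downward; lengths in m; the calibration is good to about 2 mm. A picture is of the moment at which its call begins: read the wrist's pose just before it. There is no depth.
- ctrl.close_job(): hands the job in; it is judged then, once.
The state is a dict: "clock": time; "joint_positions": joint angles; "dq": joint speeds; "joint_efforts": joint torques, N m; "tcp_pos": TCP position; "orientation": TCP orientation; "wrist_force": force on the tool from outside, world axes, zero at the start; "moment": the same for the moment, N m; "opening": finger opening in m; "gripper_force": force on a finger pad.
Only numpy, scipy, OpenCV 4.12 (cv2) and the standard library are available. Lean on these libraries where they do the work, as an engineer would, in place of code of your own. Each camera call takes 0.05 s, during which the arm holds its last target. There are 200 camera calls.

## Working session

There is one attempt and no reset: what is moved stays moved. The work goes in short steps, Python scripts to look and compute and a shell command to move; the robot and the scene stay as the last step left them, time stands still between calls to the robot, and variables do not carry over. Pictures are saved under pics/ and viewed, at most 10 in all, crops included, and the job is handed in when it is done.

```bash
ls; mkdir -p pics
python3 - <<'E'
from rig import ctrl
import cv2,json
o=ctrl.observe(); print(o)
print(ctrl.grip_point_offset)
for n in("scene","side"):
    c=ctrl.read_camera(n); cv2.imwrite(f"pics/{n}0.png",c["frame"][:,:,::-1]); print({k:v for k,v in c.items() if k!="frame"})
E
```

```text
drive.py
pics
rig.py
{'clock': 0.0, 'joint_positions': array([-1.33948713,  0.59211189,  0.048285  ,  1.60982502, -0.0332992 ,
        0.94270953, -0.03369963]), 'dq': array([ 3.54679211e-03, -1.73498736e-03,  7.64088716e-05,  7.25295168e-04,
       -6.13687578e-04, -8.97972060e-04, -2.86552571e-04]), 'joint_efforts': array([ 7.63480821e-04, -5.48709083e+01,  1.54697131e+00, -1.98119956e+01,
        9.51394206e-03,  8.76419042e-03,  5.87973702e-06]), 'tcp_pos': array([0.23108779, 0.68630965, 0.23014477]), 'orientation': array([ 1.61645328e-01,  9.86848278e-01, -1.11793671e-03, -1.22947601e-04]), 'wrist_force': array([-0.39720122,  0.4402263 ,  0.09442229]), 'moment': array([ 0.02924316,  0.01397473, -0.01760747]), 'gripper_force': 0.0, 'opening': 0.08523525805403401}
0.0187
{'fovy': 56.51336689605148, 'cx': 317.99250838314134, 'cy': 240.80900372919228, 'rvec': array([ 1.66939375,  1.79750455, -0.81579127]), 'tvec': array([ 0.05784524, -0.27512689,  1.47203502])}
{'fovy': 51.215163955796854, 'cx': 317.35144642193353, 'cy': 240.04380926761615, 'rvec': array([ 2.06317256, -0.54823553,  0.29393971]), 'tvec': array([-0.4717911 ,  0.25140961,  1.08616716])}
```

View pics/scene0.png

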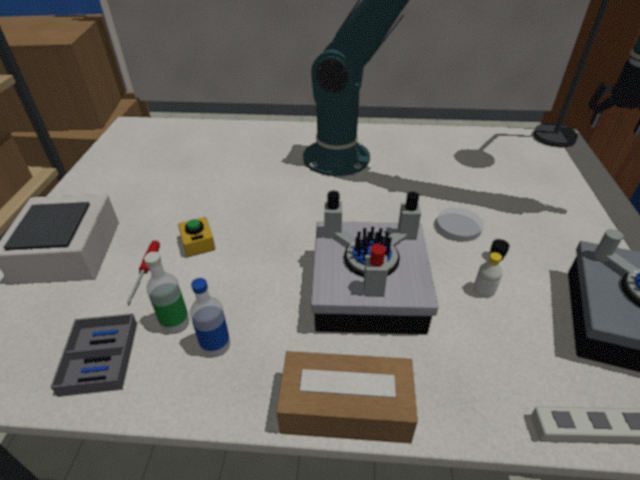

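View pics/side0.png

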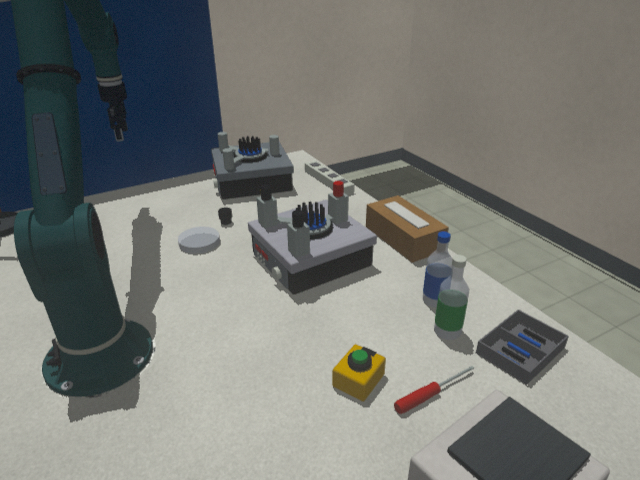

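The scene view shows the red head at about (377,253) and the green button at (194,226). In the side view they are at (338,187) and (360,356). Next I'll triangulate both from masks.

```bash
cat > h.py <<'E'
import numpy as np,cv2
from rig import ctrl
def cam(n):
    c=ctrl.read_camera(n); f=240/np.tan(np.radians(c["fovy"])/2)
    c["K"]=np.array([[f,0,c["cx"]],[0,f,c["cy"]],[0,0,1]])
    if "rvec" in c: c["R"]=cv2.Rodrigues(c["rvec"])[0]; c["C"]=-c["R"].T@c["tvec"]
    return c
def mask(fr,col):
    h=cv2.cvtColor(fr,cv2.COLOR_RGB2HSV); H,S,V=[h[...,i].astype(int) for i in range(3)]
    return {"red":((H<6)|(H>172))&(S>150)&(V>50),"green":(H>45)&(H<85)&(S>120)&(V>40),"yellow":(H>17)&(H<32)&(S>140)&(V>60),
      "orange":(H>=6)&(H<20)&(S>150)&(V>70),"blue":(H>95)&(H<125)&(S>150)&(V>60)}[col].astype(np.uint8)
def blob(m,near,r=40):
    n,l,s,ce=cv2.connectedComponentsWithStats(m)
    k=[i for i in range(1,n) if s[i,4]>15 and np.hypot(*(ce[i]-near))<r]
    i=max(k,key=lambda i:s[i,4]); return ce[i],s[i]
def ray(c,p):
    d=c["R"].T@np.linalg.inv(c["K"])@[p[0],p[1],1]; return c["C"],d/np.linalg.norm(d)
def plane(c,p,z):
    C,d=ray(c,p); return C+d*(z-C[2])/d[2]
def tri(rs):
    A=sum(np.eye(3)-np.outer(d,d) for C,d in rs); b=sum((np.eye(3)-np.outer(d,d))@C for C,d in rs)
    return np.linalg.solve(A,b)
E
python3 - <<'E'
from h import *
cs={n:cam(n) for n in("scene","side")}
for col,z,px in(("red",.194,{"scene":(377,253),"side":(338,187)}),("green",.069,{"scene":(194,226),"side":(360,356)})):
    rs=[]
    for n,c in cs.items():
        ce,s=blob(mask(c["frame"],col),px[n],20); print(col,n,ce,s,plane(c,ce,z).round(4)); rs.append(ray(c,ce))
    print(tri(rs).round(4))
for n,t in(("scene",{"blk1":(333,199),"blk2":(412,201),"wa":(200,286),"wb":(153,259)}),):
    for k,p in t.items(): print(k,plane(cs[n],p,.19).round(3))
E
```

```text
red scene [377.2443609  254.05639098] [370 243  16  23 266] [0.6633 0.108  0.194 ]
red side [337.97619048 183.85714286] [333 181  10   9  42] [0.6824 0.1308 0.194 ]
[0.6709 0.1087 0.2038]
green scene [193.4368932  224.53398058] [187 220  14  10 103] [ 0.4537 -0.3324  0.069 ]
green side [359.44776119 354.80597015] [352 350  16  11 134] [ 0.448  -0.3361  0.069 ]
[ 0.4499 -0.3339  0.066 ]
blk1 [0.489 0.015 0.19 ]
blk2 [0.485 0.187 0.19 ]
wa [ 0.763 -0.206  0.19 ]
wb [ 0.701 -0.314  0.19 ]
```

```bash
r='[-0.0457,-0.0359,-0.012,0]'; python3 drive.py '[[-0.0457,-0.0359,-0.012,0],[-0.0457,-0.0359,-0.012,0],[-0.0457,-0.0359,-0.012,0],[-0.0457,-0.0359,-0.012,0],[-0.0457,-0.0359,-0.012,0],[-0.0457,-0.0359,-0.012,0],[-0.0457,-0.0359,-0.012,0],[-0.0457,-0.0359,-0.012,0],[-0.0457,-0.0359,-0.012,0],[-0.0457,-0.0359,-0.012,0]]' 0
```

```text
clock: 1.45
tcp_pos: [0.5506, 0.1994, 0.3518]
orientation: [0.162, 0.987, 0.0, 0.0]
wrist_force: [0.2, 0.5, -0.2]
opening: 0.0001
gripper_force: 0.0
```

```bash
python3 drive.py '[[-0.008,-0.052,0.01,0],[-0.008,-0.052,0.01,0],[-0.008,-0.052,0.01,0],[-0.008,-0.052,0.01,0],[-0.008,-0.052,0.01,0],[-0.008,-0.052,0.01,0],[-0.008,-0.052,0.01,0],[-0.008,-0.052,0.01,0],[-0.008,-0.052,0.01,0],[-0.008,-0.052,0.01,0]]'
cat >> h.py <<'E'
def wcam():
    from scipy.spatial.transform import Rotation as Ro
    o=ctrl.observe(); c=cam("wrist"); M=np.array(c["mount"]); T=np.eye(4)
    T[:3,:3]=Ro.from_quat(o["orientation"]).as_matrix(); T[:3,3]=o["tcp_pos"]; W=T@M
    c["R"]=W[:3,:3].T; c["C"]=W[:3,3]; c["T"]=T
    return c
def intool(c,p): return c["T"][:3,:3].T@(np.array(p)-c["T"][:3,3])
E
python3 - <<'E'
from h import *
c=wcam(); cv2.imwrite("pics/w1.png",c["frame"][:,:,::-1]); print(c["C"])
m=mask(c["frame"],"green")
ce,s=blob(m,np.array((320,240)),500); p=plane(c,ce,.069); print(ce,s,p,intool(c,[p[0],p[1],.072]))
E
```

```text
clock: 2.7
tcp_pos: [0.4595, -0.3187, 0.251]
orientation: [0.161, 0.987, 0.0, 0.0]
wrist_force: [0.7, 0.2, 0.1]
opening: 0.0001
gripper_force: 0.0
[ 0.38502864 -0.29417129  0.39389955]
[297.8613963  201.91067762] [280 185  36  35 974] [ 0.44754752 -0.33770494  0.069     ] [ 0.00534602 -0.02185599  0.17902058]
```

View pics/w1.png

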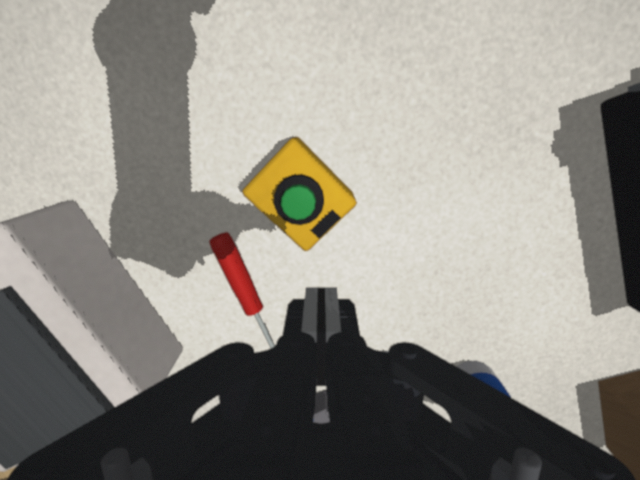

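The wrist view shows the green button clearly at (298,202), and it is clear around it. I'll descend to it.

```bash
python3 drive.py '[[0.0055,-0.0215,0.05,0],[0,0,0.055,0],[0,0,0.05,0],[0,0,0.01,0],[0,0,0,0],[0,0,0,0]]'; python3 drive.py '[[0,0,0.005,0],[0,0,0.004,0],[0,0,0.004,0],[0,0,0.003,0],[0,0,0,0],[0,0,0,0]]'
```

```text
clock: 3.5
tcp_pos: [0.4491, -0.3369, 0.0883]
orientation: [0.162, 0.987, -0.001, 0.002]
wrist_force: [-0.8, 0.6, 0.9]
opening: 0.0001
gripper_force: 0.0
clock: 4.25
tcp_pos: [0.4477, -0.3359, 0.0704]
orientation: [0.162, 0.987, 0.0, 0.0]
wrist_force: [-0.1, 0.4, 2.3]
opening: -0.0002
gripper_force: 1.2
```

```bash
python3 drive.py '[[0,0,0.003,0],[0,0,0.002,0],[0,0,0,0],[0,0,0,0]]';  python3 drive.py '[[0,0,0.001,0],[0,0,0.001,0],[0,0,0,0],[0,0,0,0]]'
```

```text
clock: 4.75
tcp_pos: [0.4478, -0.3359, 0.066]
orientation: [0.162, 0.987, 0.0, 0.0]
wrist_force: [-1.0, 1.2, 9.4]
opening: 0.0
gripper_force: 4.9
clock: 5.25
tcp_pos: [0.4478, -0.3359, 0.0658]
orientation: [0.162, 0.987, 0.001, 0.0]
wrist_force: [-3.8, 4.2, 24.8]
opening: -0.0002
gripper_force: 12.1
```

```bash
python3 drive.py '[[0,0,-0.01,0],[0,0,-0.03,0],[0,0,-0.06,0],[0,0,-0.06,0],[0,0,-0.06,0],[0,0,-0.04,0]]'
python3 - <<'E'
from h import *
c=wcam(); ce,s=blob(mask(c["frame"],"green"),np.array((300,200)),200); print(plane(c,ce,.072))
c=cam("scene"); print(blob(mask(c["frame"],"green"),np.array((194,226)),20))
E
python3 drive.py '[[-0.0064,0.049,0,0],[-0.0064,0.049,0,0],[-0.0064,0.049,0,0],[-0.0064,0.049,0,0],[-0.0064,0.049,0,0],[-0.0064,0.049,0,0],[-0.0064,0.049,0,0],[-0.0064,0.049,0,0],[-0.0064,0.049,0,0],[-0.0064,0.049,0,0]]' 0.06
python3 - <<'E'
from h import *
c=wcam(); cv2.imwrite("pics/w2.png",c["frame"][:,:,::-1]); print(c["C"],c["T"])
ce,s=blob(mask(c["frame"],"red"),np.array((320,240)),300)
for z in(.194,.212): p=plane(c,ce,z); print(ce,s,p,intool(c,p))
E
```

```text
clock: 6.0
tcp_pos: [0.4481, -0.3366, 0.326]
orientation: [0.162, 0.987, -0.001, 0.002]
wrist_force: [0.4, -0.1, -0.1]
opening: -0.0
gripper_force: 0.0
[ 0.44700483 -0.33767932  0.072     ]
(array([193.43396226, 224.62264151]), array([187, 220,  14,  10, 106], dtype=int32))
clock: 7.35
tcp_pos: [0.6647, 0.1093, 0.3213]
orientation: [0.162, 0.987, -0.001, -0.001]
wrist_force: [-0.3, -0.5, 0.6]
opening: 0.0601
gripper_force: 0.0
[0.59059484 0.13402868 0.46438748] [[-9.47692958e-01  3.19175045e-01 -2.31239624e-03  6.64677411e-01]
 [ 3.19177414e-01  9.47694700e-01 -7.30456136e-04  1.09328687e-01]
 [ 1.95830230e-03 -1.43031279e-03 -9.99997060e-01  3.21335206e-01]
 [ 0.00000000e+00  0.00000000e+00  0.00000000e+00  1.00000000e+00]]
[317.91090758 230.55870108] [ 300  209   36   43 1201] [0.66834495 0.10469047 0.194     ] [-0.00520548 -0.0030429   0.12732974]
[317.91090758 230.55870108] [ 300  209   36   43 1201] [0.66316904 0.10664355 0.212     ] [ 0.00035832 -0.00286974  0.10934033]
```

View pics/w2.png

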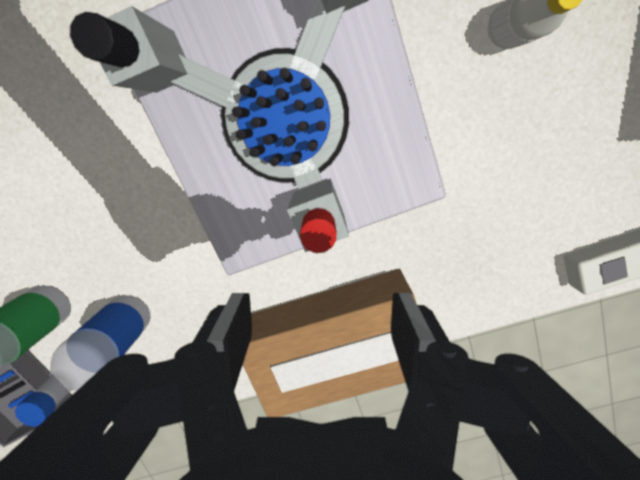

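The wrist view shows the red head at (318,230), with its top face at the lower end of the blob. The surroundings are clear. I'll refine the axis from the rim edges.

Run:
```python
from h import *
c=wcam(); m=mask(c["frame"],"red"); ce,s=blob(m,np.array((318,230)),60)
l,t,w,h,_=s
def rim(px,z,sg):
    p=plane(c,px,z); u=p-c["C"]; u[2]=0; u/=np.linalg.norm(u); return intool(c,p+sg*.014*u),(p+sg*.014*u).round(4)
print(s,rim((l+w/2,t+h-.5),.212,-1),rim((l+w/2,t-.5),.176,1))
for x in(.664,.668,.672):
  for z in(.212,.176):
    a=np.linspace(0,6.28,60); P=np.c_[x+.014*np.cos(a),.106+.014*np.sin(a),0*a+z]
    q=(c["R"]@(P-c["C"]).T).T; q=q/q[:,2:]@c["K"].T; print(x,z,q.min(0).round(1)[:2],q.max(0).round(1)[:2])
cv2.imwrite("pics/w3.png",cv2.resize(c["frame"][180:280,260:380,::-1],None,fx=6,fy=6))
c=cam("side"); q=c["R"]@(np.array([.668,.106,.194])-c["C"]); print((c["K"]@q/q[2])[:2])
```

```text
[ 286  210   34   43 1191] (array([-0.00259197, -0.01220251,  0.10874354]), array([0.6658, 0.1077, 0.212 ])) (array([-0.00635254, -0.01790776,  0.14470629]), array([0.6677, 0.1014, 0.176 ]))
0.664 0.212 [282.8 214.5] [321.3 251.1]
0.664 0.176 [287.  203.3] [321.  236.1]
0.668 0.212 [284.7 219.6] [323.  255.9]
0.668 0.176 [288.6 207.9] [322.5 240.4]
0.672 0.212 [286.6 224.7] [324.6 260.7]
0.672 0.176 [290.3 212.4] [324.  244.7]
[338.21303209 188.42415097]
```

View pics/w3.png

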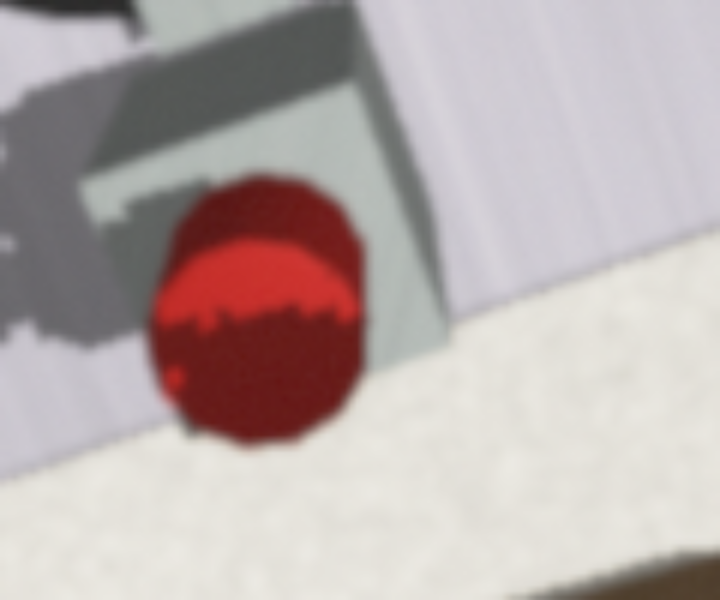

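The zoom shows the top face as an ellipse centred at about (302.7,237.1), with the post top square below it. The arm had still been settling when I took the earlier reading, so I'll measure again from this static pose.

Run:
```python
from h import *
c=wcam(); ce,s=blob(mask(c["frame"],"red"),np.array((302,231)),60)
p=plane(c,(302.7+s[0]-286,237.1+s[1]-210),.212); print(s,c["T"][:3,3],p,intool(c,p))
# post top square centre
h=c["frame"]
```

```text
[ 296  211   35   43 1194] [0.6645695  0.11275082 0.32068124] [0.6671133  0.10487404 0.212     ] [-0.00520678 -0.00669675  0.1086654 ]
```

```bash
python3 drive.py '[[-0.005,-0.007,0.05,0],[0,0,0,0],[0,0,0,0],[0,0,0,0],[0,0,0,0]]'
python3 - <<'E'
from h import *
for i in range(3):
    c=wcam(); ce,s=blob(mask(c["frame"],"red"),np.array((310,260)),150); print(s,c["T"][:3,3])
cv2.imwrite("pics/w4.png",cv2.resize(c["frame"][s[1]-30:s[1]+80,s[0]-40:s[0]+80,::-1],None,fx=5,fy=5)); print(ctrl.observe()["orientation"])
E
```

```text
clock: 8.18
tcp_pos: [0.668, 0.1, 0.2749]
orientation: [0.162, 0.987, 0.001, 0.001]
wrist_force: [-0.0, -0.1, -0.2]
opening: 0.0602
gripper_force: 0.0
[ 308  216   43   53 1813] [0.66799241 0.10003318 0.27494268]
[ 308  216   43   53 1814] [0.66779134 0.10006245 0.27460799]
[ 308  217   44   53 1825] [0.66761636 0.10008558 0.27429738]
[1.61527909e-01 9.86867956e-01 2.86503976e-04 5.37642632e-04]
```

View pics/w4.png

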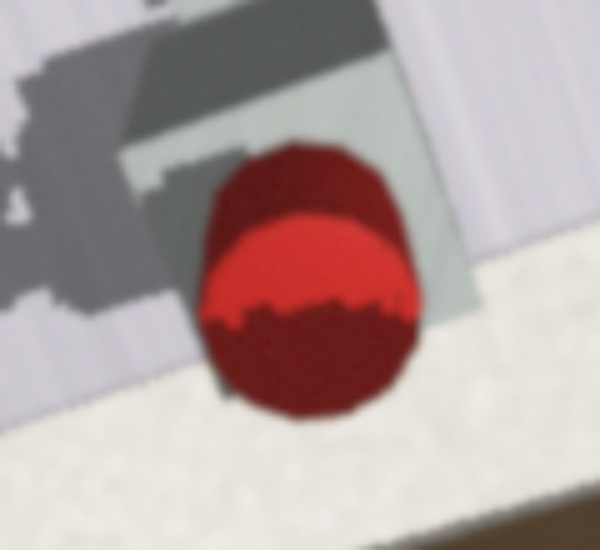

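The top ellipse in the full frame is centred at about (330.2,250.1), and the arm is now steady.

Run:
```python
from h import *
c=wcam(); p=plane(c,(330.2,250.1),.212); print(c["T"][:3,3],p,intool(c,[p[0],p[1],.176]))
for z in(.212,.176):
    a=np.linspace(0,6.28,60); P=np.c_[p[0]+.014*np.cos(a),p[1]+.014*np.sin(a),0*a+z]
    q=(c["R"]@(P-c["C"]).T).T; q=q/q[:,2:]@c["K"].T; print(z,q.min(0).round(1)[:2],q.max(0).round(1)[:2])
```

```text
[0.66750533 0.10007159 0.2740507 ] [0.66664519 0.10564217 0.212     ] [0.0026862  0.00493319 0.09805182]
0.212 [307.  227.9] [353.4 271.5]
0.176 [308.9 212.7] [349. 251.]
```

```bash
python3 drive.py '[[0.0025,0.005,0,0],[0,0,0.03,0],[0,0,0.03,0],[0,0,0.02,0],[0,0,0.01,0],[0,0,0,0],[0,0,0,0],[0,0,0,0],[0,0,0,0]]'
python3 - <<'E'
from h import *
c=wcam(); print(intool(c,[.6666,.1056,.176]),c["T"][:3,3],c["T"][:3,:3].round(4)[2]); cv2.imwrite("pics/w5.png",c["frame"][:,:,::-1])
E
```

```text
clock: 9.5
tcp_pos: [0.6669, 0.1054, 0.1841]
orientation: [0.162, 0.987, 0.0, 0.001]
wrist_force: [0.2, 0.1, 0.2]
opening: 0.0602
gripper_force: 0.0
[3.17426731e-04 8.73491211e-05 8.05108276e-03] [0.66686302 0.10541344 0.18405136] [-1.1e-03  7.0e-04 -1.0e+00]
```

View pics/w5.png

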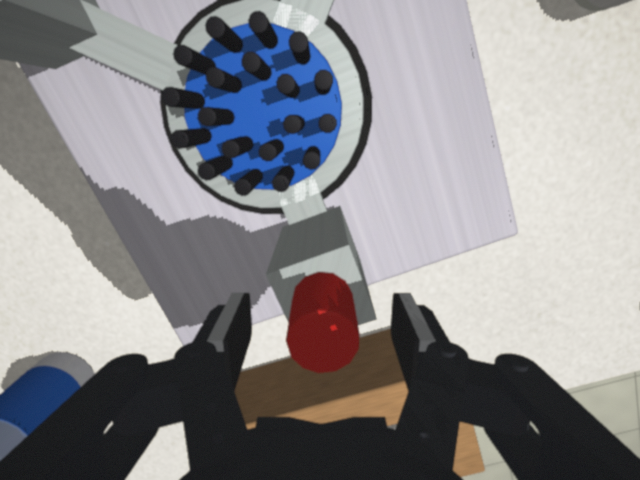

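The head is centred between the pads at about (322,330). I'll close gently and look at the side force, then firm up the grip.

```bash
python3 drive.py '[[0,0,0,0],[0,0,0,0],[0,0,0,0],[0,0,0,0],[0,0,0,0],[0,0,0,0]]' 0.0 30; python3 drive.py '[[0,0,0,0],[0,0,0,0],[0,0,0,0],[0,0,0,0]]'; python3 -c "
from h import *
c=wcam();o=ctrl.observe();print(o['wrist_force'],o['moment'],c['T'][:3,:3].T@o['wrist_force'])"
```

```text
clock: 10.3
tcp_pos: [0.6666, 0.1054, 0.1835]
orientation: [0.162, 0.987, 0.0, 0.0]
wrist_force: [-1.2, 1.4, 3.2]
opening: 0.0271
gripper_force: 29.7
clock: 10.8
tcp_pos: [0.6666, 0.1054, 0.1835]
orientation: [0.162, 0.987, 0.0, 0.0]
wrist_force: [-1.4, -0.1, 4.3]
opening: 0.0269
gripper_force: 29.8
[0.0934677  0.46423903 2.94851578] [-0.00785622  0.22081645  0.05195843] [ 0.05871327  0.47043688 -2.94843031]
```

```bash
python3 drive.py '[[0,0,0,0],[0,0,0,0],[0,0,-0.003,0],[0,0,-0.003,0],[0,0,-0.004,0],[0,0,0,0],[0,0,0,0]]' - 60; python3 -c "
from h import *
c=wcam();o=ctrl.observe();print(o['wrist_force'],o['moment'],c['T'][:3,:3].T@o['wrist_force'])"
```

```text
clock: 11.72
tcp_pos: [0.6664, 0.1054, 0.1934]
orientation: [0.162, 0.987, 0.0, -0.0]
wrist_force: [0.5, 0.4, -0.6]
opening: 0.0263
gripper_force: 59.1
[-0.01057365  1.32856909 -1.40456748] [ 0.20766186 -0.10877542 -0.01630487] [0.43379193 1.25572094 1.40463765]
```

```bash
python3 drive.py '[[0,0,-0.005,0],[0,0,-0.005,0],[0,0,-0.005,0],[0,0,-0.005,0],[0,0,-0.005,0],[0,0,-0.005,0],[0,0,0,0],[0,0,0,0],[0,0,0,0],[0,0,0,0]]'
python3 - <<'E'
from h import *
for i in range(4):
    c=cam("scene") if i<3 else cam("side"); o=ctrl.observe();print(o['tcp_pos'],o['wrist_force'].round(2),o['moment'].round(3))
    if i==2: a=c
im=[cv2.resize(k["frame"][y-50:y+50,x-50:x+50,::-1],None,fx=4,fy=4) for k,x,y in((a,378,255),(c,338,185))]
cv2.imwrite("pics/l.png",np.hstack(im))
E
```

```text
clock: 13.02
tcp_pos: [0.6664, 0.1053, 0.2231]
orientation: [0.162, 0.987, -0.0, -0.0]
wrist_force: [0.2, 0.0, -1.8]
opening: 0.0262
gripper_force: 59.1
[0.66640696 0.10528274 0.2231427 ] [-0.2   0.7  -1.03] [ 0.088 -0.029 -0.037]
[0.66642842 0.10529878 0.22313924] [ 0.71  0.11 -1.44] [ 0.13  -0.073 -0.005]
[0.66641663 0.10527409 0.22317009] [ 1.26 -0.57 -0.99] [ 0.1    0.032 -0.006]
[0.66640172 0.10530162 0.22316215] [ 0.   -0.04 -1.66] [ 0.168 -0.021  0.002]
```

View pics/l.png

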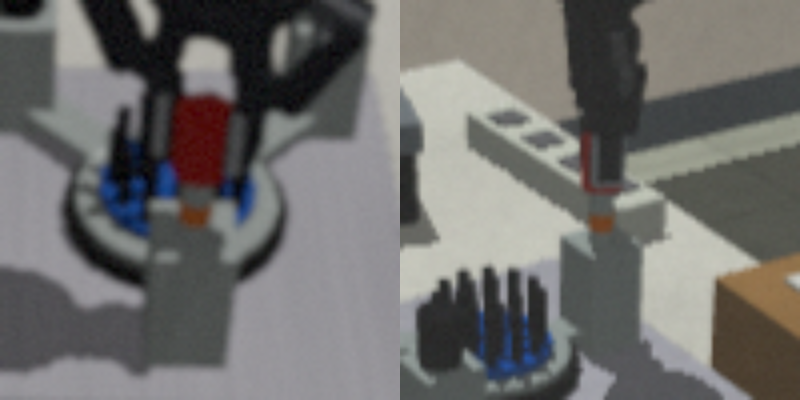

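The crops show the orange band out above the post in both views, with no blue, and the other items undisturbed. I'll measure the band's height numerically.

Run:
```python
from h import *
for n,px in(("scene",(376,255)),("side",(338,191))):
    c=cam(n); h=cv2.cvtColor(c["frame"],cv2.COLOR_RGB2HSV)
    def pr(z): q=c["R"]@(np.array([.6664,.1053,z])-c["C"]); return (c["K"]@q/q[2])[:2]
    print(n,{z:pr(z).round(1).tolist() for z in(.176,.186,.198,.216)})
    x=int(round(pr(.19)[0]))
    for y in range(int(pr(.218)[1]),int(pr(.17)[1])+2): print(y,c["frame"][y,x-1:x+2].mean(0).round(),h[y,x])
print(ctrl.observe()["clock"])
```

```text
scene {0.176: [375.1, 262.0], 0.186: [375.5, 258.2], 0.198: [376.0, 253.6], 0.216: [376.8, 246.5]}
245 [79. 12. 10.] [  3 220  80]
246 [80. 18. 19.] [  0 203  79]
247 [78. 12. 11.] [  0 229  77]
248 [80. 17. 16.] [  2 200  79]
249 [80. 17. 15.] [  0 199  82]
250 [76. 21. 20.] [  3 190  74]
251 [76. 51. 49.] [ 1 90 74]
252 [72. 67. 66.] [10 21 72]
253 [72. 74. 74.] [75  7 72]
254 [71. 75. 74.] [68 14 74]
255 [75. 76. 74.] [60  7 74]
256 [79. 68. 62.] [12 48 79]
257 [91. 59. 45.] [  9 129  89]
258 [95. 50. 22.] [ 11 201  95]
259 [100.  51.  17.] [ 12 193 102]
260 [94. 52. 25.] [ 11 183  96]
261 [88. 62. 45.] [ 12 133  88]
262 [79. 73. 66.] [15 45 80]
263 [73. 75. 73.] [60  4 72]
264 [72. 75. 74.] [66 17 75]
265 [74. 78. 76.] [60 10 76]
side {0.176: [337.8, 194.7], 0.186: [337.8, 191.4], 0.198: [337.9, 187.3], 0.216: [337.9, 181.1]}
180 [65. 67. 68.] [75  8 63]
181 [82. 76. 76.] [ 6 17 76]
182 [89. 56. 57.] [178  90  88]
183 [90. 68. 66.] [ 4 70 88]
184 [82. 87. 85.] [80 18 87]
185 [83. 88. 86.] [85 18 86]
186 [82. 88. 85.] [77 20 88]
187 [84. 87. 87.] [100   9  87]
188 [90. 83. 75.] [19 45 90]
189 [104.  71.  50.] [ 11 131 103]
190 [110.  65.  35.] [ 13 176 110]
191 [109.  63.  33.] [ 12 172 111]
192 [104.  70.  44.] [ 13 156 108]
193 [92. 80. 70.] [13 72 95]
194 [84. 89. 87.] [72 14 90]
195 [84. 88. 86.] [78 15 87]
196 [82. 87. 85.] [81 20 89]
197 [78. 84. 81.] [72 15 85]
13.325
```

Run:
```python
from h import *
for n,b in(("scene",(250.9,256.7,261.6)),("side",(183.2,188.6,193.1))):
    c=cam(n); u=c["C"]-[.6664,.1053,.2]; u[2]=0; u/=np.linalg.norm(u)
    zs=np.arange(.16,.24,.0005)
    for r,y,nm,off in((.014,b[0],"head",0),(.008,b[1],"orange top",18),(.008,b[2],"orange bot",30)):
        v=[]
        for z in zs: q=c["R"]@(np.array([.6664,.1053,z])+r*u-c["C"]); v.append((c["K"]@q/q[2])[1])
        z=zs[np.argmin(abs(np.array(v)-y))]; print(n,nm,z.round(4),"raise mm",(z-.176)*1e3+off)
```

```text
scene head 0.218 raise mm 42.000000000000064
scene orange top 0.1975 raise mm 39.50000000000004
scene orange bot 0.1845 raise mm 38.500000000000036
side head 0.2165 raise mm 40.500000000000064
side orange top 0.198 raise mm 40.00000000000004
side orange bot 0.1845 raise mm 38.500000000000036
```

The pin is raised about 40 mm, within the 30–52 mm window, and the side force is about zero. Handing in.

```bash
python3 drive.py '[[0,0,0,0],[0,0,0,0],[0,0,0,0]]'; python3 -c "
from rig import ctrl
print(ctrl.close_job())"
```

```text
clock: 13.8
tcp_pos: [0.6664, 0.1053, 0.2233]
orientation: [0.162, 0.987, -0.0, -0.0]
wrist_force: [0.0, 0.3, -2.1]
opening: 0.0265
gripper_force: 59.1
the job is handed in; nothing more can be done
None
```

The job is handed in at 13.8 s, verdict not shown: the green button was pressed to its stop and released, and the red pin is held upright and still about 40 mm up, with the orange band fully out, no blue showing and side force near zero.

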